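# Index the blue vial to the light panel

## Robot

A 6-joint arm with a two-finger parallel gripper is mounted at the origin on the work surface. World frame = base frame: x ahead of the robot, y to its left, z up, the work surface at z = 0. Lengths are in mm, angles in rad, forces in N, time in s.
With the tool pointing down it reaches from about 250 to 725 mm from the base axis. Payload 9.7 kg.
Tool frame: the origin (TCP) lies at the very end of the fingers, on their centre line; the grasp point (between the pads) lies 19 mm behind it; z points along the fingers, y is the line along which they close (so a half turn about z gives the same grasp; the last joint's range is limited). The gripper opens to 85 mm and grips with 20 to 120 N. Pads are 22 mm wide; open, the fingers measure 114 mm over their backs; the gripper's body (76 mm by 85 mm) begins 54 mm behind the grasp point. The pads swing forward as they close: fully open they stand 13 mm farther back than shut.
Start: joints at [1.202, 0.087, 0.176, 1.66, 0, 1.571], TCP at [198.27, 513.016, 231.284] pointing down, gripper open.
Joint ranges: [-3.13, 3.13], [-0.85, 1.81], [-1.15, 1.24], [-2.2, 2.28], [-1.44, 1.52], [-3.14, 3.14]. Speed limits (rad/s): [2.22, 2.22, 2.57, 3.14, 3.14, 3.14].

## Interface

Orientations are given as [roll, pitch, yaw] about the fixed x, y, z axes, in that order (R = Rz(yaw) Ry(pitch) Rx(roll)).
In Python, from plant import bot gives the robot as it stands. Calls block until the motion is done:
- bot.move_pose(position, orientation): joint-space move of the TCP to a pose.
- bot.move_linear(position, feed=150, orientation=None, contact_N=None): straight line of the TCP; orientation=None keeps the orientation; feed is the mean speed in mm/s. With contact_N (N) it stops when the force on the tool has changed by that much, and returns True; else False.
- bot.move_j(angles): joint-space move.
- bot.open_gripper() and bot.gripper_close(grip_force=None): open the fingers fully, or close them until they stop; grip_force is the grip in N (None keeps the last).
- bot.dwell(seconds).
- bot.solve_ik(position, orientation): joint angles nearest the present ones, or None.
- bot.observe(): the state.
- bot.camera(name): name is "side" or "top" or "wrist"; returns (picture, depth): 420x560x3 uint8, red, green, blue; 420x560 float32, mm along the optical axis (not along the pixel's ray), 0 where there is no reading.
- bot.camera_info(name): a dict with "fx", "fy", "cx", "cy" (pixels), "k1" (the pictures are not rectified: a ray, as slopes to the right and down, at radius r is drawn at 1 + k1 r^2 times it, then the intrinsics apply), "extrinsics" (4x4, takes a point from world to camera coordinates); the wrist camera has in their place "tool_from_camera" (4x4, takes a point from camera to tool coordinates, whose origin is the TCP and whose axes are the flange's). Camera axes: x right, y down, z forward; pixel columns grow to the right and rows downward; lengths in mm; the calibration is good to about 2 mm. A picture is of the moment at which its call begins: read the wrist's pose just before it. camera_info takes no time and is no camera call.
A pose or a line that the arm cannot do raises bot.Unreachable and nothing moves.
- bot.sign_off(): hands the job in; it is judged then, once.
Trained networks look in the newest picture that a camera, given by its name, has taken for a name from the list of things; names that differ only in an ending like _2 or _b are one class to them, and where a whole thing is asked for, a point or a joint stands for the part that bears it (a point fixed in the world has none). Each returns a list of dicts, best first, with "confidence" (0 to 1); they miss things now and then, are a little off and sometimes report something else, mostly with a low value. They report only what shows in the picture. A call takes as long as a camera call.
- bot.boxes_of(camera, label): "at" ([column, row] in pixels, amid what is visible of it).
The state is a dict: "time": time; "joint_positions": joint angles; "joint_vel": joint speeds; "tau": joint torques, N m; "eef_pos": TCP position; "orientation": TCP orientation; "ft_force": force on the tool from outside, world axes, zero at the start; "moment": the same for the moment, N m; "gripper_width": opening from 0.0 (shut) to 1.0 (fully open); "grasp_force": force on a finger pad.
Only numpy, scipy, OpenCV 4.12 (cv2) and the standard library are available. Lean on these libraries where they do the work, as an engineer would, in place of code of your own. Each camera call takes 0.05 s, during which the arm holds its last target. There are 200 camera calls.

## Task

The colour-viewing stand has the white-capped vial in front of its light panel. Pull up the red spring plunger knob, slide the carriage one hole along so that the blue-capped vial stands in front of the panel, and let the plunger snap fully home in the hole there, never forcing the carriage against the pin or pressing the pin hard onto the bar. Let go, leaving the three vials upright in their pockets and the tray, cup, jar and jug where they are.

Things in the scene. Friction and masses are not known exactly. Their poses are not given: they have to be found in the camera images.
- stand: grey colour-viewing stand, fixed to the bench; base plate 20 mm thick, from x -45 to +105 and y -165 to +165 mm. Origin on the bench top, straight under the plunger's starting place; z up; y along the carriage's travel; x across it, towards the light panel. End blocks 50 mm high (70 mm in x, 12 mm thick) stand at y = +-159 mm.
- panel (a point): centre of the lit white face (60 mm wide along y, 50 mm high) of the light panel, 55 mm up. The panel is fixed to the stand at its y = 0, 87 mm along the stand's x from the stand's origin; its dark back is 70 mm wide and 14 mm thick and its top is 86 mm above the bench.
- bar: brass index bar hidden under the carriage, fixed to the stand, 14 mm wide, top 36 mm above the bench; origin and axes as the stand's. Three holes 9.5 mm long along y: the starting one at y = 0 and one on each side, nominally 45 mm away but really 3 to 9 mm nearer or farther than that; this differs on every stand and must be felt for. Between the holes the top is smooth and level.
- carriage: aluminium carriage, 64 (x) x 150 mm (y), top face 52 mm up, hiding the bar; a grey block on its +x side has three square pockets along y. Axes as the stand's; origin at bench height under the plunger, at the stand's origin at the start. Slides only along the stand's y, 66 mm each way, about 3 N friction plus damping; carries plunger and vials. Over 20 N between pin and bar does damage.
- plunger (a joint): how far the plunger is pulled up, m: 0 = fully home, 0.013 = the stop. The pin, 8 mm wide, has 0.75 mm clearance each side in a hole and stands 8 mm deep in it: above 0.008 it is clear of the bar, at about 0.0075 it rests on the bar between holes, near 0 it has snapped in. Spring and weight push it down: 5 N at 0, 8 N at 0.008, 10 N at the stop; resting on the bar it drags with about 5 N.
- knob (a point): middle of the red plunger knob, an upright cylinder 28 mm in diameter and 22 mm high, 89 mm above the bench when the plunger is home (37 mm above the carriage's top face); it rises with the plunger and travels with the carriage. Below the knob (from 78 mm up) is a steel stem 10 mm in diameter, in a collar 26 mm across whose top is 58 mm up.
- vial_blue: blue-capped vial, the one wanted at the panel: diameter 24 mm, 58 mm high, loose in a pocket 26 mm square and 18 mm deep. Origin at the centre of its underside, 34 mm above the bench. It starts in the pocket at y = +45 or -45 mm of the carriage (read which), 54 mm in +x from the plunger's axis; the carriage must move the opposite way.
- vial_white: white-capped vial of the same size, in the carriage's middle pocket, at the panel at the start.
- vial_orange: orange-capped vial of the same size, in the remaining outer pocket.
- tray: dark red tray, 320 x 240 x 20 mm, fixed, to the robot's left; bystander. Origin at the centre of its underside.
- stick_cup: white paper cup 68 mm across and 75 mm high with wooden sticks up to 115 mm, loose on the tray; bystander. Origin at the centre of its underside.
- jar: small jar with a blue lid, 54 mm across and 75 mm high, loose on the tray; bystander. Origin at the centre of its underside.
- jug: clear plastic jug with a handle, 100 mm across and 170 mm high, loose on the bench to the robot's right; bystander. Origin at the centre of its underside.

How it is judged:
By the outcome, as a careful person would: the job done as asked, in the order asked, and still so for the second after the job is handed in, with the robot touching nothing.
It also fails if it takes over 54 s, if anything falls off the work surface, if the arm or the gripper's body presses on something with over 40 N, if the wrist force passes 120 N, or if a joint passes its speed limit or range.

## Working session

There is one attempt and no reset: what is moved stays moved. The work goes in short steps, each a Python script; the robot and the scene stay as the last script left them, time stands still between calls to the robot, and variables do not carry over. Pictures are saved under pics/ and viewed, at most 10 in all, crops included, and the job is handed in when it is done.

```bash
ls; mkdir -p pics; cat > h.py <<'E'
import numpy as np, cv2
from plant import bot
def ray(ci,px):
    u=np.array([(px[0]-ci["cx"])/ci["fx"],(px[1]-ci["cy"])/ci["fy"]]); s=u.copy()
    for _ in range(20): s=u/(1+ci["k1"]*(s@s))
    return np.array([s[0],s[1],1.])
def w2c(name,T=None):
    ci=bot.camera_info(name)
    return ci, np.linalg.inv(np.array(ci["extrinsics"]))
def at_z(name,px,z):
    ci,M=w2c(name); d=M[:3,:3]@ray(ci,px); o=M[:3,3]
    return o+d*(z-o[2])/d[2]
def at_d(name,px,depth):
    ci,M=w2c(name); return (M@np.append(ray(ci,px)*depth,1))[:3]
E
python3 - <<'E'
from h import *
print(bot.observe())
for n in("top","side"):
    im,d=bot.camera(n); cv2.imwrite(f"pics/{n}0.png",im[:,:,::-1]); np.save(f"pics/{n}0.npy",d)
    for l in("knob","vial_blue","vial_white","vial_orange","panel","stand","carriage","jug"):
        for r in bot.boxes_of(n,l)[:2]:
            p=r["at"]; dd=d[int(p[1]),int(p[0])]
            print(n,l,round(r["confidence"],2),np.round(p),np.round(at_d(n,p,dd)) if dd else None)
E
```

```text
pics
{'time': 0.0, 'joint_positions': array([1.20200061e+00, 8.74508935e-02, 1.75131100e-01, 1.65981069e+00,
       7.64232858e-06, 1.57080973e+00]), 'joint_vel': array([ 0.00090947,  0.001351  , -0.00139511, -0.0007855 ,  0.00065421,
        0.00059813]), 'tau': array([ 2.39648303e-03, -5.20391607e+01,  4.64794064e+01,  1.64921978e-02,
       -2.41073832e-05, -6.72842635e-07]), 'eef_pos': array([198.18385301, 512.80022782, 230.58656769]), 'orientation': array([-3.14025850e+00, -7.62443526e-06,  2.77278352e+00]), 'ft_force': array([-0.04197425,  0.47405419,  0.51166869]), 'moment': array([0.01293351, 0.03576086, 0.00396803]), 'grasp_force': 0.0, 'gripper_width': 1.0013448605343953}
top knob 0.5 [260. 211.] [544.  92.  97.]
top vial_blue 0.5 [248. 194.] [596. 131.  91.]
top vial_white 0.42 [262. 196.] [592.  85.  95.]
top vial_orange 0.46 [277. 197.] [589.  40.  86.]
top panel 0.82 [261. 204.] [573.  92.  47.]
top panel 0.48 [257. 210.] [544. 100. 101.]
top stand 0.74 [264. 207.] [563.  81.  52.]
top carriage 0.97 [263. 209.] [548.  82.  98.]
top carriage 0.63 [278. 197.] [589.  37.  95.]
top jug 0.75 [439. 222.] [ 536. -500.    8.]
side knob 0.74 [312. 369.] [ 527. -437.   -1.]
side knob 0.43 [274. 194.] [535.  86.  99.]
side vial_white 0.43 [294. 194.] [594.  78.  91.]
side vial_orange 0.57 [299. 206.] [603.  37.  78.]
side panel 0.74 [284. 217.] [553.  29.  50.]
side stand 0.76 [286. 216.] [559.  30.  51.]
side carriage 0.63 [282. 208.] [553.  68.  51.]
side jug 0.58 [310. 364.] [ 522. -434.   25.]
```

```bash
python3 - <<'E'
import cv2,numpy as np
a=cv2.imread("pics/top0.png")[160:260,200:340];b=cv2.imread("pics/side0.png")[150:250,220:360]
cv2.imwrite("pics/c0.png",cv2.resize(np.vstack([a,b]),None,fx=3,fy=3,interpolation=cv2.INTER_CUBIC))
E
python3 - <<'E'
from h import *
# approach above the stand with jaw along stand y, look with wrist camera
ci=bot.camera_info("wrist"); print(np.round(ci["tool_from_camera"],2),ci["fx"],ci["k1"])
for yaw in(1.49,-1.65):
    for z in (260,100): print(yaw,z,bot.solve_ik([541,91,z],[np.pi,0,yaw]))
E
```

```text
[[  -0.     -0.96   -0.29   71.58]
 [   1.      0.     -0.      0.59]
 [   0.     -0.29    0.96 -142.21]
 [   0.      0.      0.      1.  ]] 330.75634867173505 -0.06681475398121203
1.49 260 [0.16664703 0.09671145 0.2426547  1.71673958 0.         1.81823968]
1.49 100 [ 0.16664703  0.07367304 -0.09143516  1.40568812  0.          1.81823968]
-1.65 260 [ 0.16664703  0.09671145  0.2426547   1.71673958  0.         -1.32494563]
-1.65 100 [ 0.16664703  0.07367304 -0.09143516  1.40568812  0.         -1.32494563]
```

View pics/c0.png

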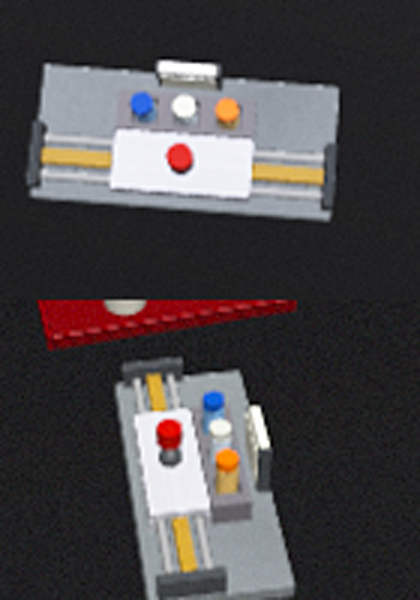

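```bash
cat >> h.py <<'E'
from scipy.spatial.transform import Rotation as Ro
def wpose():
    s=bot.observe(); T=np.eye(4); T[:3,:3]=Ro.from_euler("xyz",s["orientation"]).as_matrix(); T[:3,3]=s["eef_pos"]
    return T@np.array(bot.camera_info("wrist")["tool_from_camera"])
def wz(M,px,z):
    d=M[:3,:3]@ray(bot.camera_info("wrist"),px); o=M[:3,3]; return o+d*(z-o[2])/d[2]
def look(tag,home=0):
    "knob top centre, carriage yaw, from the wrist"
    M=wpose(); im,d=bot.camera("wrist"); cv2.imwrite(f"pics/{tag}.png",im[:,:,::-1])
    ci=bot.camera_info("wrist")
    v,u=np.nonzero(d>0); P=np.array([ray(ci,(a,b))*d[b,a] for a,b in zip(u,v)])@M[:3,:3].T+M[:3,3]
    c=im[v,u].astype(int); red=(c[:,0]>120)&(c[:,1]<70)&(c[:,2]<70)
    top=red&(P[:,2]>92)&(P[:,2]<125); k=P[top]
    (kc,kr)=cv2.minEnclosingCircle(k[:,:2].astype(np.float32))
    car=(c.min(1)>150)&(abs(P[:,2]-52)<6)&(np.hypot(*(P[:,:2]-kc).T)<110)
    r=cv2.minAreaRect(P[car][:,:2].astype(np.float32))
    print(tag,"knob",np.round(kc,1),"r",round(kr,1),"mean",np.round(k.mean(0),1),top.sum(),"car",np.round(r[0],1),np.round(r[1],1),round(r[2],2),car.sum(),P[car][:,2].mean() if car.any() else None)
    return M,im,d
E
python3 - <<'E'
from h import *
bot.move_pose([541,91,200],[np.pi,0,np.pi-0.08]); bot.dwell(.2)
M,im,d=look("w1")
for l in("knob","vial_blue","vial_white","vial_orange","panel"):
    for r in bot.boxes_of("wrist",l)[:1]:
        p=r["at"]; print(l,round(r["confidence"],2),np.round(p),np.round(wz(M,p,{"knob":95,"panel":55}.get(l,90)),1))
print(bot.observe()["time"],bot.observe()["eef_pos"])
E
```

```text
w1 knob [540.3  93.2] r 13.1 mean [539.6  93.4  99.3] 886 car [569.4  91.6] [151.4 120.2] 86.81 13472 51.57278842702546
knob 0.74 [280. 206.] [538.9  93.3  95. ]
vial_blue 0.71 [333. 260.] [591.  133.4  90. ]
vial_white 0.68 [281. 259.] [586.1  90.1  90. ]
vial_orange 0.89 [233. 262.] [586.2  50.2  90. ]
panel 0.75 [282. 207.] [551.   93.7  55. ]
3.3667 [540.98513077  91.08790366 199.9951158 ]
```

View pics/w1.png

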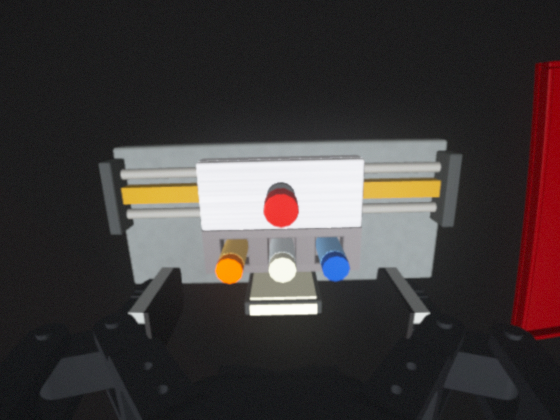

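```bash
cat >> h.py <<'E'
TH=-0.056; Y=np.array([-np.sin(TH),np.cos(TH),0]); X=np.array([np.cos(TH),np.sin(TH),0]); O=np.array([np.pi,0,np.pi+TH])
def st(tag):
    s=bot.observe(); f=s["ft_force"]; p=s["eef_pos"]
    print(tag,"t %.2f"%s["time"],"pos",np.round(p,2),"y %.2f"%(p@Y),"F x%.2f y%.2f z%.2f"%(f@X,f@Y,f[2]),"M",np.round(s["moment"],2),"w %.3f g %.1f"%(s["gripper_width"],s["grasp_force"]),flush=True); return p@Y
E
python3 - <<'E'
from h import *
c=np.array([540.,93.3,0]); Z=np.array([0,0,1.])
bot.move_linear(c+120*Z,feed=120,orientation=O)
bot.move_linear(c+69*Z,feed=80,contact_N=8); st("down")
ys=[]
for s in(1,-1):
    bot.move_linear(c+69*Z+s*21*Y,feed=80); bot.dwell(.15); st("pre")
    h=bot.move_linear(c+69*Z+s*34*Y,feed=8,contact_N=2); ys.append(st(f"hit {h}"))
    bot.move_linear(c+69*Z+s*21*Y,feed=80)
m=sum(ys)/2; print(ys,"centre",m,"was",c@Y)
bot.move_linear(c+69*Z+(m-c@Y)*Y,feed=80); st("c")
E
```

```text
down t 4.97 pos [540.14  93.32  69.27] y 123.41 F x0.06 y0.34 z0.55 M [ 0.02 -0.06 -0.  ] w 1.000 g 0.0
pre t 5.53 pos [541.15 114.26  69.  ] y 144.37 F x-0.02 y-0.01 z0.49 M [-0.04 -0.07 -0.02] w 1.002 g 0.0
hit True t 6.55 pos [541.37 122.29  68.54] y 152.39 F x-0.27 y0.11 z0.44 M [-0.03 -0.01 -0.02] w 1.001 g 0.0
pre t 7.62 pos [538.83  72.66  68.99] y 102.71 F x0.51 y-0.18 z0.81 M [-0.01 -0.   -0.04] w 1.003 g 0.0
hit True t 8.62 pos [538.19  64.63  68.64] y 94.65 F x-0.22 y0.59 z0.74 M [ 0.07 -0.1   0.07] w 0.997 g 0.2
[np.float64(152.3944517902476), np.float64(94.64695709515237)] centre 123.52070444269998 was 123.3779408657149
c t 9.28 pos [539.91  94.04  68.89] y 124.11 F x0.03 y0.38 z0.24 M [-0.05 -0.03  0.04] w 1.003 g 0.0
```

```bash
python3 - <<'E'
from h import *
c=np.array([540.,93.3,0]); Z=np.array([0,0,1.]); p=c+69*Z+(123.52-c@Y)*Y
bot.move_linear(p,feed=20); bot.dwell(.2); st("c")
bot.gripper_close(20); st("g20")
bot.gripper_close(45); st("g45"); bot.dwell(.2); st("..")
E
```

```text
c t 9.73 pos [540.02  93.26  69.04] y 123.34 F x0.76 y-0.12 z-0.20 M [ 0.01 -0.04  0.05] w 1.000 g 0.0
g20 t 10.29 pos [540.02  93.4   69.09] y 123.47 F x-0.64 y-0.88 z1.19 M [-0.17  0.07  0.  ] w 0.319 g 20.9
g45 t 10.51 pos [540.03  93.39  69.16] y 123.47 F x-0.25 y-0.69 z2.81 M [-0.22  0.27  0.02] w 0.314 g 44.1
.. t 10.71 pos [540.03  93.4   69.14] y 123.47 F x-0.96 y-0.56 z3.90 M [-0.23  0.29  0.01] w 0.311 g 44.1
```

```bash
python3 - <<'E'
from h import *
p=bot.observe()["eef_pos"]; p=np.array([540.03,93.4,69.]); Z=np.array([0,0,1.])
for h in (4,8,11):
    bot.move_linear(p+h*Z,feed=25,contact_N=25); bot.dwell(.1); st(h)
M,im,d=look("w2")
E
```

```text
4 t 11.12 pos [539.96  93.42  72.46] y 123.49 F x2.50 y0.26 z-6.21 M [-0.08 -0.47 -0.01] w 0.314 g 44.6
8 t 11.53 pos [539.94  93.38  76.83] y 123.46 F x1.88 y-0.93 z-7.54 M [-0.07 -0.42 -0.02] w 0.312 g 44.7
11 t 11.89 pos [539.98  93.39  79.9 ] y 123.46 F x1.94 y-0.61 z-8.42 M [-0.08 -0.49 -0.01] w 0.313 g 44.8
w2 knob [543.5  93.1] r 15.9 mean [539.6  92.7 109.2] 3560 car [563.4  92.3] [149.6 107.8] 86.79 21506 51.56060932564143
```

```bash
python3 - <<'E'
from h import *
Z=np.array([0,0,1.]); p=np.array([540.03,93.4,80.])
h=bot.move_linear(p-33.5*Y,feed=40,contact_N=15); bot.dwell(.15); st(f"slid {h}")
q=p-33.5*Y; q[2]=77.4
h=bot.move_linear(q,feed=10,contact_N=4); bot.dwell(.1); st(f"low {h}")
bot.open_gripper(); bot.dwell(.1); st("open")
look("w3")
E
```

```text
slid False t 13.07 pos [538.11  59.6   79.93] y 89.63 F x1.79 y-3.24 z-9.31 M [-0.63 -0.32 -0.01] w 0.310 g 44.9
low False t 13.58 pos [538.14  59.94  77.43] y 89.97 F x0.60 y-2.50 z-7.74 M [-0.6 -0.2  0. ] w 0.315 g 44.9
open t 14.29 pos [538.16  59.96  77.43] y 89.99 F x-0.34 y0.60 z-0.71 M [ 0.01 -0.01  0.  ] w 0.999 g 0.0
w3 knob [539.3  59.9] r 13.9 mean [537.7  59.4 106.3] 3445 car [559.9  59.1] [149.6 104.5] 86.88 23724 51.56074504337838
```

```bash
python3 - <<'E'
from h import *
p=np.array([538.14,59.96,72.])
bot.move_linear(p-26.5*Y,feed=80); bot.dwell(.1); st("pre")
h=bot.move_linear(p-(28.5+21.5)*Y,feed=5,contact_N=12); st(f"push {h}")
E
```

```text
pre t 14.93 pos [536.72  33.46  72.1 ] y 63.45 F x0.09 y-0.15 z0.56 M [-0.    0.04  0.01] w 1.004 g 0.0
push True t 17.36 pos [535.98  23.42  71.57] y 53.39 F x1.32 y2.41 z1.86 M [ 0.63 -0.16  0.02] w 0.999 g 1.4
```

```bash
python3 - <<'E'
from h import *
p=bot.observe()["eef_pos"]
bot.move_linear(p+28.5*Y,feed=80); bot.dwell(.1); st("ctr")
look("w4")
E
```

```text
ctr t 17.97 pos [537.48  51.84  71.47] y 81.85 F x-0.32 y0.36 z0.36 M [-0.06 -0.01  0.01] w 0.999 g 0.0
w4 knob [538.9  52. ] r 13.8 mean [537.6  51.9  99.2] 3234 car [558.5  51.1] [149.3 102.6] 86.87 24527 51.536922920928845
```

View pics/w4.png

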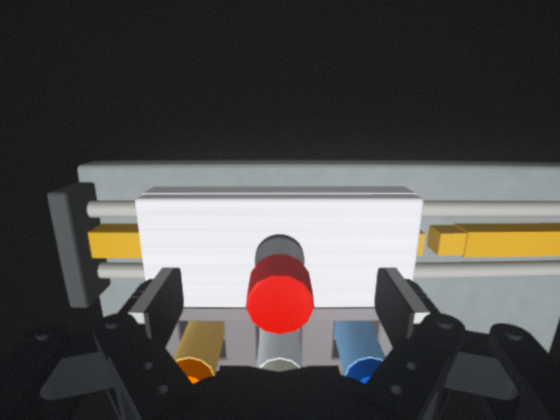

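The wrist picture shows the knob at (280,295) with its top at 99.2 mm, which is the home height. The carriage has moved about 41.5 mm. I'll back off straight up and check the vials.

```bash
python3 - <<'E'
from h import *
p=bot.observe()["eef_pos"]
bot.move_linear([p[0],p[1],210],feed=100); bot.dwell(.2)
M,im,d=look("w5")
for l in("vial_blue","vial_white","vial_orange"):
    for r in bot.boxes_of("wrist",l)[:1]: print(l,round(r["confidence"],2),np.round(r["at"]),np.round(wz(M,r["at"],90),1))
st("end")
E
```

```text
w5 knob [537.9  52.2] r 13.0 mean [537.3  52.3  99.3] 806 car [561.1  50.9] [151.2 108.5] 86.79 12846 51.56727039509782
vial_blue 0.66 [328. 260.] [589.4  92.2  90. ]
vial_white 0.78 [277. 256.] [583.4  48.5  90. ]
vial_orange 0.85 [234. 257.] [582.2  11.1  90. ]
end t 19.95 pos [537.49  51.73 209.92] y 81.73 F x-0.13 y-0.53 z0.95 M [ 0.03 -0.03  0.04] w 0.996 g 0.0
```

View pics/w5.png

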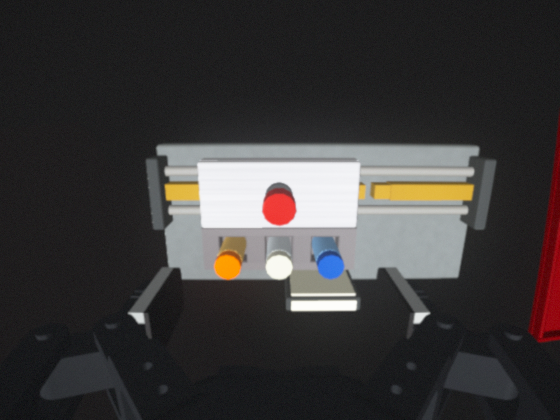

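The blue vial (330,262) now stands in front of the panel (322,285). All three vials are upright and the knob (279,207) is at home height.

```bash
python3 -c "
from plant import bot
print(bot.sign_off())"
```

```text
the job is handed in; nothing more can be done
None
```

The job is handed in at about 20 s: the carriage moved one hole (about 41.5 mm), the blue-capped vial stands at the panel, the plunger snapped home, all three vials are upright, and the robot is clear; I did not re-image the tray, cup, jar and jug, but the arm never worked near them.

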